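# Close the cheese keeper and hold it up level

### The arm

A 6-joint arm with a two-finger parallel gripper is mounted at the origin on the work surface. World frame = base frame: x ahead of the robot, y to its left, z up, the work surface at z = 0. Lengths are in m, angles in rad, forces in N, time in s.
With the tool pointing down it reaches from about 0.375 to 0.9 m from the base axis. Payload 3.1 kg.
Tool frame: the origin (TCP) lies midway between the tips of the shut fingers; the grasp point (between the pads) lies robot.grip_depth behind it (robot.grip_depth is the distance from the TCP to the grasp point, in m); z points along the fingers, y is the line along which they close (so a half turn about z gives the same grasp; the last joint's range is limited). The gripper opens to 87 mm and grips with 3 to 60 N. Pads are 19 mm wide; open, the fingers measure 117 mm over their backs; the gripper's body (75 mm by 190 mm) begins 51 mm behind the grasp point.
Start: joints at [-1.454, 0.527, 1.433, -0, 1.181, -0.178], TCP at [0.182, -0.598, 0.223] pointing down, gripper open.
Joint ranges: [-3.08, 3.08], [-0.75, 2.2], [0.22, 2.44], [-1.43, 4.57], [0, 2.65], [-2.85, 2.85]. Speed limits (rad/s): [2.79, 2.79, 3.14, 3.14, 3.14, 3.14].

### API

Orientations are given as a unit quaternion [x, y, z, w].
In Python, from rig import robot, camrig, status gives the robot as it stands (robot), with the cameras (camrig) and the readings (status).
- The arm moves only by the tool send_path, called after ">>>" as name(argument=value, ...) on one line, values as JSON. Schema: {"type":"object","properties":{"motion":{"type":"array","items":{"type":"object","properties":{"sx":{"type":"number"},"sy":{"type":"number"},"sz":{"type":"number"},"rz":{"type":"number"}},"additionalProperties":false},"minItems":1,"maxItems":20},"aperture":{"type":"number"},"grip_force":{"type":"number"},"only":{"type":"string"},"quiet":{"type":"boolean"},"lines":{"type":"string"}},"required":["motion"],"additionalProperties":false}. motion is a list of rows, 1 to 20 of them, each an object with the fields sx, sy, sz (the shift in m), rz (a turn about the tool's z in rad); a field left out counts as zero; each row shifts and turns the commanded pose from where the row before left it, along the tool's axes as they then stand; what a row does not reach is not made up. A row lasts 1/12 s, in which the tool goes at most 0.0417 m and 0.125 rad, less where a joint would pass 70% of its speed; a pose out of reach is approached as far as the arm can. aperture is the finger opening in m, set as the call begins (left out keeps the last). The fingers move at their own pace and stop on an object; grip_force is the grip in N (left out, the last holds). Time passes only in rows, so rows that do not move let the fingers close. The tool returns the time, the measured TCP pose, the force, the opening and the grip force at its end. only (a regular expression) keeps the lines of the reply that match it, lines (a string "A,B") keeps lines A to B, and quiet returns only ok. Input that does not fit is refused with a message, and nothing moves.
- status.get_obs(): the state, without advancing time (a new reading comes with each control period).
- camrig.camera(name): name is "scene" or "top" or "wrist"; returns a dict with "img" (384x512x3 uint8, red, green, blue), "fx", "fy", "cx", "cy" (pixels), "xyz" and "attitude" of the camera in the world. Camera axes: x right, y down, z forward; pixel columns grow to the right and rows downward; lengths in m; the calibration is good to about 2 mm. The wrist camera is an equidistant fisheye: a pixel r from the principal point sees the ray r / f radians off the axis. A picture is of the moment at which its call begins. There is no depth.
- robot.hand_in(): hands the job in; it is judged then, once.
The state is a dict: "time": time; "q": joint angles; "joint_velocities": joint speeds; "joint_torque": joint torques, N m; "position": TCP position; "tool_rot": TCP orientation; "ft_force": force on the tool from outside, world axes, zero at the start; "moment": the same for the moment, N m; "grip_width": finger opening in m; "grip_force": force on a finger pad.
Only numpy, scipy, OpenCV 4.12 (cv2) and the standard library are available. Lean on these libraries where they do the work, as an engineer would, in place of code of your own. Each camera call takes 0.05 s, during which the arm holds its last target. There are 200 camera calls.

### The job

Put the loose wooden lid squarely onto the tall narrow cheese keeper, fully seated while the keeper stands on the counter, and let go of the lid. Then grip the closed keeper by its sides, lift it and hold it still and level about 20 cm above the counter, as if handing it over to a customer, with the lid still properly on; keep the keeper upright all the time and leave the other things where they are. Finish while holding: do not put it down or let go.

Things in the scene. Friction and masses are not known exactly. Their poses are not given: they have to be found in the camera images.
- keeper: Cheese keeper: the taller, narrower of two open wooden boxes, 120 mm long (x), 62 wide (y), 60 high, walls and floor 6 thick (mouth 108 x 50), standing upright, about 0.4 kg. A block of cheese is wedged in it, its top 16 mm below the rim. Origin: centre of its underside, z up. Its flat sides, 62 mm apart along y, stay free with the lid on.
- lid: The keeper's loose lid, same wood, right side up on the counter, 0.1 kg, no latch. Plate 120 (x) x 58 (y) x 8 mm; under it a plug 104 x 46, 6 deep, lower edge tapered, 2 mm play all round in the mouth. Origin: centre of the plug's underside, z up; plate 6 to 14 mm above it. Fits either way round. Seated, its origin is 54 mm above the keeper's.
- lid_handle (a point): Centre of the bar handle on top of the lid: 60 mm long (lid's x), 16 wide (y), 16 high; this point is 22 mm above the lid's origin. With the lid seated, the handle's top is 84 mm above the keeper's underside.
- tray: Bystander: a shallow open wooden tray, 140 x 80 mm, 30 mm high, with a few cubes of cheese; not what the lid belongs to. Origin: centre of its underside.
- wedge_a: Bystander: wedge of hard cheese, 110 mm long, 70 mm wide, 65 mm high. Origin: centre of its underside.
- wedge_b: Bystander: wedge of hard cheese, 120 x 60 mm, 55 mm high. Origin: centre of its underside.
- wedge_c: Bystander: wedge of hard cheese, 100 x 80 mm, 75 mm high. Origin: centre of its underside.
- honey: Bystander: small honey jar, 56 mm across, 75 mm high. Origin: centre of its underside.
- bowl: Bystander: dark wooden bowl, 104 mm across, 35 mm high. Origin: centre of its underside.
- knife: Bystander: cheese knife lying flat, about 250 mm long (x), 18 mm high. Origin: near the middle of its length, at the underside.

How it is judged:
By the outcome, as a careful person would: the job done as asked, in the order asked, and still so for the second after the job is handed in, while the arm keeps its last pose, push and grip.
It also fails if it takes over 54 s, if anything falls off the work surface, if the arm or the gripper's body presses on something with over 40 N, if the wrist force passes 120 N, or if a joint passes its speed limit or range.

## Working session

There is one attempt and no reset: what is moved stays moved. The work goes in short steps, Python scripts to look and compute and a tool call to move; the robot and the scene stay as the last step left them, time stands still between calls to the robot, and variables do not carry over. Pictures are saved under pics/ and viewed, at most 10 in all, crops included, and the job is handed in when it is done.

```bash
ls; mkdir -p pics; python3 - <<'E'
from rig import robot, camrig, status
import cv2,numpy as np
print(robot.grip_depth)
for n in ("scene","top"):
    c=camrig.camera(n); cv2.imwrite(f"pics/{n}0.png",c["img"][:,:,::-1]); print(n,[c[k] for k in("fx","fy","cx","cy","xyz","attitude")])
o=status.get_obs(); print(o)
E
```

```text
pics
rig.py
0.0187
scene [421.20180259642956, 421.20180259642956, 254.76308113003435, 199.46203684832764, array([ 1.01127882, -0.48472289,  0.74074549]), array([ 0.85329531,  0.34744157, -0.14035357, -0.36259116])]
top [356.3129561004644, 356.3129561004644, 264.37647255101473, 193.18210581199958, array([0.42087873, 0.02451023, 0.98169769]), array([ 0.71162242, -0.69936538,  0.04828896, -0.04636556])]
{'time': 0.1, 'q': array([-1.45349421e+00,  5.28363542e-01,  1.43375472e+00, -9.87018562e-06,
        1.18142324e+00, -1.78534337e-01]), 'joint_velocities': array([-4.91810660e-04, -6.94688501e-04, -6.27361815e-04, -4.05911982e-06,
       -1.08331640e-03,  5.81019689e-04]), 'joint_torque': array([-2.71358631e-04, -4.40984130e+01, -1.77150160e+01,  6.35361951e-02,
        5.33621642e-02, -3.88700937e-05]), 'position': array([ 0.18213951, -0.59718589,  0.22168162]), 'tool_rot': array([ 9.89079285e-01,  1.47381202e-01,  2.52667021e-05, -9.74107477e-04]), 'ft_force': array([ 1.00648292,  0.55504382, -1.0840182 ]), 'moment': array([-0.04688996,  0.00708944, -0.00173926]), 'grip_force': 0.0, 'grip_width': 0.08655209814271721}
```

View pics/top0.png

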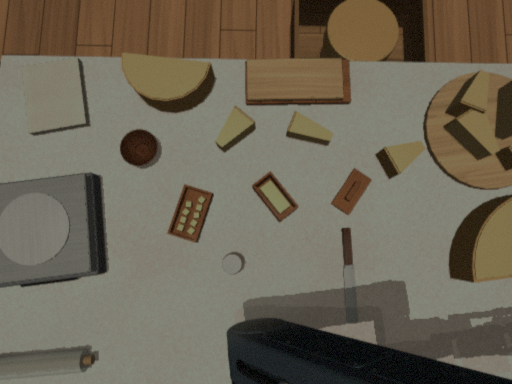

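View pics/scene0.png

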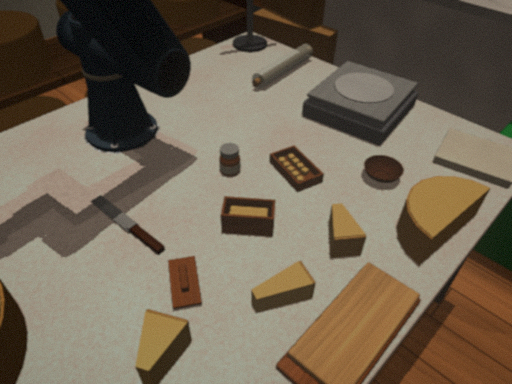

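The top view shows the open keeper (inner cheese block) at about (275,197), the lid with its handle at (351,191), and the tray at (190,213). The scene view agrees: keeper at (248,215), lid at (185,282). The paths between them are clear.

```bash
cat > h.py <<'E'
import numpy as np,cv2
from scipy.spatial.transform import Rotation as R
def cast(c,uv,z):
    uv=np.atleast_2d(uv).astype(float)
    d=np.c_[(uv[:,0]-c["cx"])/c["fx"],(uv[:,1]-c["cy"])/c["fy"],np.ones(len(uv))]
    d=R.from_quat(c["attitude"]).apply(d); p=np.array(c["xyz"])
    return p+d*((z-p[2])/d[:,2])[:,None]
def proj(c,P):
    q=R.from_quat(c["attitude"]).inv().apply(np.atleast_2d(P)-c["xyz"])
    return np.c_[q[:,0]/q[:,2]*c["fx"]+c["cx"],q[:,1]/q[:,2]*c["fy"]+c["cy"]]
def box(c,roi,z,lo,hi,name):
    x,y,w,h=roi
    im=cv2.cvtColor(c["img"],cv2.COLOR_RGB2HSV)
    m=cv2.inRange(im[y:y+h,x:x+w],lo,hi)
    m=cv2.morphologyEx(m,cv2.MORPH_OPEN,np.ones((2,2)))
    cs=cv2.findContours(m,cv2.RETR_EXTERNAL,cv2.CHAIN_APPROX_NONE)[0]
    k=max(cs,key=cv2.contourArea)[:,0]+[x,y]
    W=cast(c,k,z)[:,:2]; r=cv2.minAreaRect((W*1000).astype(np.float32))
    b=cv2.boxPoints(r)
    e=b[1]-b[0],b[2]-b[1]; L=max(e,key=np.linalg.norm)
    print(name,"px",k.mean(0),"ctr",np.round(r[0],1),"size",np.round(r[1],1),"long-axis deg",round(np.degrees(np.arctan2(L[1],L[0])),1))
    return m,k,b
E
python3 - <<'E'
from rig import robot, camrig, status
from h import *
c=camrig.camera("top")
hsv=cv2.cvtColor(c["img"],cv2.COLOR_RGB2HSV)
for p in [(275,197),(262,190),(286,208),(351,191),(345,200),(358,180),(320,200),(300,230),(367,205)]: print(p,hsv[p[1],p[0]])
lo,hi=(0,90,20),(14,255,255)
m1,_,_=box(c,(240,160,65,70),.06,lo,hi,"keeper")
m2,_,_=box(c,(320,160,60,60),.014,lo,hi,"lid")
cr=c["img"][155:235,230:390,::-1]
v=cv2.resize(cr,None,fx=5,fy=5,interpolation=cv2.INTER_CUBIC)
mm=np.zeros((80,160),np.uint8); mm[5:75,10:75]=m1; mm[5:65,90:150]=np.maximum(mm[5:65,90:150],m2)
cs=cv2.findContours(cv2.resize(mm,None,fx=5,fy=5,interpolation=0),cv2.RETR_EXTERNAL,2)[0]
cv2.drawContours(v,cs,-1,(0,255,0),1); cv2.imwrite("pics/crop1.png",v)
E
```

```text
(275, 197) [ 29  78 131]
(262, 190) [ 27  85 123]
(286, 208) [ 22  98 109]
(351, 191) [ 11 160  89]
(345, 200) [ 12 149  94]
(358, 180) [ 11 165  85]
(320, 200) [ 35  25 131]
(300, 230) [ 30  25 131]
(367, 205) [ 32  27 131]
keeper px [275.62085308 196.13270142] ctr [535.6  -6.5] size [118.6  62.3] long-axis deg 39.5
lid px [352.0776699  192.50485437] ctr [ 558.4 -217.4] size [ 56.7 118.3] long-axis deg -33.2
```

View pics/crop1.png

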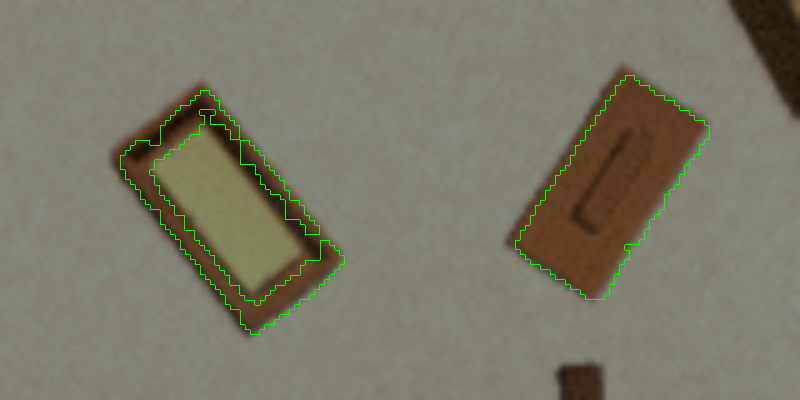

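The crop shows the keeper rim from (120,155) to (345,260) and the lid from (515,240) to (710,130). The measured sizes are 118x62 and 118x57, which match the given ones. I'll move above the lid for a wrist look.

```bash
cat >> h.py <<'E'
def delta(robot,xyz,yaw=None):
    o=status.get_obs(); r=R.from_quat(o["tool_rot"]); X=r.apply([1,0,0]); Z=r.apply([0,0,1])
    y0=np.degrees(np.arctan2(X[1],X[0]))
    print("t",round(o["time"],2),"pos",np.round(o["position"],4),"yaw",round(y0,2),"tilt",np.round(Z[:2],4),"tool delta",np.round(r.inv().apply(np.array(xyz)-o["position"]),4))
    if yaw is not None:
        d=(y0-yaw+90)%180-90; print("turn",round(np.radians(d),4)); print("after turn",np.round((r*R.from_rotvec([0,0,np.radians(d)])).inv().apply(np.array(xyz)-o["position"]),4))
E
```

>>> send_path(motion=[{"sx": 0.026, "sy": -0.0141}, {"sx": 0.026, "sy": -0.0141}, {"sx": 0.026, "sy": -0.0141}, {"sx": 0.026, "sy": -0.0141}, {"sx": 0.026, "sy": -0.0141}, {"sx": 0.026, "sy": -0.0141}, {"sx": 0.026, "sy": -0.0141}, {"sx": 0.026, "sy": -0.0141}, {"sx": 0.026, "sy": -0.0141}, {"sx": 0.026, "sy": -0.0141}, {"sx": 0.026, "sy": -0.0141}, {"sx": 0.026, "sy": -0.0141}, {"sx": 0.026, "sy": -0.0141}, {"sx": 0.026, "sy": -0.0141}, {"sx": 0.026, "sy": -0.0141}, {"sx": 0.026, "sy": -0.0141}, {"sx": 0.026, "sy": -0.0141}, {"sx": 0.026, "sy": -0.0141}], aperture=0.087)

```text
time: 1.65
position: [0.5566, -0.2173, 0.2223]
tool_rot: [0.989, 0.147, -0.0, -0.0]
ft_force: [0.2, 0.2, -0.1]
grip_width: 0.087
grip_force: 0.0
```

>>> send_path(motion=[{"rz": 0.125}, {"rz": 0.125}, {"rz": 0.125}, {"rz": 0.125}, {"rz": 0.125}, {"rz": 0.125}, {"rz": 0.125}, {}, {}])

```text
time: 2.4
position: [0.5557, -0.2185, 0.2223]
tool_rot: [0.959, -0.284, -0.0, -0.0]
ft_force: [-0.2, -0.5, -0.2]
grip_width: 0.087
grip_force: 0.0
```

```bash
python3 - <<'E'
from rig import robot, camrig, status
from h import *
delta(robot,[.558,-.217,.1],-33.2)
c=camrig.camera("wrist"); cv2.imwrite("pics/w1.png",c["img"][:,:,::-1]); print([c[k] for k in("fx","fy","cx","cy","xyz","attitude")])
E
```

```text
t 2.4 pos [ 0.5557 -0.2185  0.2223] yaw -33.0 tilt [-0.0006  0.0004] tool delta [ 0.0012 -0.0025  0.1223]
turn 0.0035
after turn [ 0.0012 -0.0025  0.1223]
[297.3186396354542, 297.3186396354542, 252.8440404465377, 190.34300170159284, array([ 0.61478756, -0.25596483,  0.38366516]), array([-0.47282269,  0.87105678,  0.11735531, -0.06266202])]
```

View pics/w1.png

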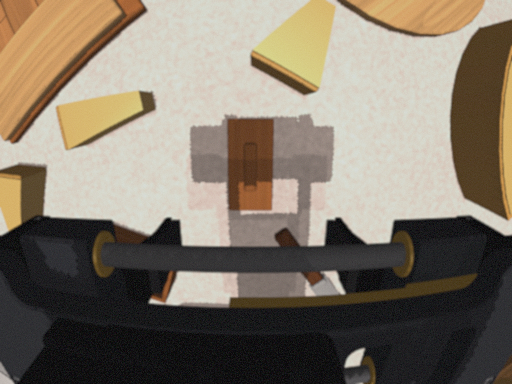

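The wrist view shows the lid plate spanning columns 228–273 and rows 118–210, with its handle at (250,165), and it is aligned with the tool. I'll measure it with the fisheye model.

```bash
python3 - <<'E'
s=open('h.py').read()
s=s.replace('''    d=R.from_quat(c["attitude"]).apply(d); p''','''    if c.get("fish"):
        a=np.hypot(d[:,0],d[:,1]); d=np.c_[d[:,:2]*np.sinc(a/np.pi)[:,None],np.cos(a)]
    d=R.from_quat(c["attitude"]).apply(d); p''')
open('h.py','w').write(s)
E
python3 - <<'E'
from rig import robot, camrig, status
from h import *
c=camrig.camera("wrist"); c["fish"]=1
hsv=cv2.cvtColor(c["img"],cv2.COLOR_RGB2HSV)
for p in [(235,140),(250,165),(250,190),(268,200),(240,205),(220,160),(300,220)]: print(p,hsv[p[1],p[0]])
m,k,b=box(c,(200,100,100,115),.014,(4,120,40),(16,255,255),"lid")
print("handle dark ctr guess", cast(c,[[250,143],[250,189],[244,166],[257,166]],.03))
delta(robot,[.558,-.217,.1])
E
```

```text
(235, 140) [ 12 147  97]
(250, 165) [ 12 144  87]
(250, 190) [ 12 169 139]
(268, 200) [ 13 171 158]
(240, 205) [ 13 178 135]
(220, 160) [ 15  36 127]
(300, 220) [  9  40 146]
lid px [251.06896552 164.62835249] ctr [ 558.1 -215.6] size [ 54.9 116.8] long-axis deg -33.2
handle dark ctr guess [[ 0.58499706 -0.23180275  0.03      ]
 [ 0.5374695  -0.20075643  0.03      ]
 [ 0.56553534 -0.21042929  0.03      ]
 [ 0.55696305 -0.2236074   0.03      ]]
t 2.5 pos [ 0.5558 -0.2186  0.2224] yaw -33.04 tilt [-0.0004  0.0002] tool delta [ 0.0011 -0.0025  0.1224]
```

>>> send_path(motion=[{"sx": 0.001, "sy": -0.003, "sz": 0.02}, {"sz": 0.022}, {"sz": 0.022}, {"sz": 0.022}, {"sz": 0.022}, {"sz": 0.022}, {"sz": 0.022}, {"sz": 0.022}, {"sz": 0.01}, {"sz": 0.01}, {"sz": 0.01}, {}, {}])

```text
time: 3.58
position: [0.5585, -0.2168, 0.0187]
tool_rot: [0.958, -0.285, 0.0, 0.0]
ft_force: [-0.2, 0.3, 0.7]
grip_width: 0.0869
grip_force: 0.0
```

>>> send_path(motion=[{"sz": 0.002}, {}, {}, {}, {}, {}, {}, {}, {}, {}, {}, {}], aperture=0.005, grip_force=20)

```text
time: 4.58
position: [0.5584, -0.2166, 0.0165]
tool_rot: [0.958, -0.286, -0.0, -0.0]
ft_force: [-0.1, -0.3, 0.2]
grip_width: 0.0156
grip_force: 20.0
```

Gripped at 15.6 mm, which fits the 16 mm handle. Lifting.

>>> send_path(motion=[{"sz": -0.005}, {"sz": -0.01}, {"sz": -0.02}, {"sz": -0.02}, {"sz": -0.02}, {"sz": -0.02}, {"sz": -0.02}, {"sz": -0.02}, {"sz": -0.02}, {}])

```text
time: 5.42
position: [0.5609, -0.2181, 0.1766]
tool_rot: [0.958, -0.285, 0.005, 0.001]
ft_force: [1.2, 0.1, 0.0]
grip_width: 0.0158
grip_force: 20.0
```

```bash
python3 - <<'E'
from rig import robot, camrig, status
from h import *
delta(robot,[.5356,-.0065,.17],39.5)
E
```

```text
t 5.42 pos [ 0.5609 -0.2181  0.1766] yaw -33.18 tilt [ 0.0082 -0.005 ] tool delta [-0.137  -0.1632  0.0054]
turn -1.2684
after turn [ 0.115  -0.1794  0.0054]
```

>>> send_path(motion=[{"rz": -0.12}, {"rz": -0.12}, {"rz": -0.12}, {"rz": -0.12}, {"rz": -0.12}, {"rz": -0.12}, {"rz": -0.12}, {"rz": -0.12}, {"rz": -0.12}, {"rz": -0.12}, {"rz": -0.068}])

```text
time: 6.33
position: [0.5577, -0.2163, 0.1709]
tool_rot: [0.94, 0.34, -0.0, -0.001]
ft_force: [0.0, 0.4, -0.5]
grip_width: 0.0159
grip_force: 20.0
```

>>> send_path(motion=[{"sx": 0.0015, "sy": -0.018}, {"sx": 0.0015, "sy": -0.018}, {"sx": 0.0015, "sy": -0.018}, {"sx": 0.0015, "sy": -0.018}, {"sx": 0.0015, "sy": -0.018}, {"sx": 0.0015, "sy": -0.018}, {"sx": 0.0015, "sy": -0.018}, {"sx": 0.0015, "sy": -0.018}, {"sx": 0.0015, "sy": -0.018}, {"sx": 0.0015, "sy": -0.017}, {}, {}, {}])

```text
time: 7.42
position: [0.4572, -0.0696, 0.1717]
tool_rot: [0.941, 0.338, 0.001, 0.001]
ft_force: [-0.4, -0.1, -0.6]
grip_width: 0.0158
grip_force: 20.0
```

```bash
python3 - <<'E'
from rig import robot, camrig, status
from h import *
delta(robot,[.5356,-.0065,.17],39.5)
c=camrig.camera("wrist"); cv2.imwrite("pics/w2.png",c["img"][:,:,::-1])
E
```

```text
t 7.42 pos [ 0.4572 -0.0696  0.1717] yaw 39.47 tilt [ 0.0016 -0.0009] tool delta [0.1007 0.0011 0.0017]
turn -0.0005
after turn [0.1007 0.0012 0.0017]
```

View pics/w2.png

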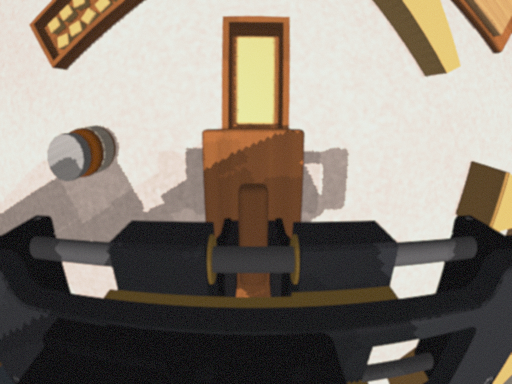

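The wrist view shows the keeper ahead (columns 223–288, far rim at row 17). The held lid's leading edge is at row 128, columns 203–303. I'll measure keeper against lid in tool coordinates.

```bash
python3 - <<'E'
from rig import robot, camrig, status
from h import *
o=status.get_obs(); r=R.from_quat(o["tool_rot"]); p=o["position"]
c=camrig.camera("wrist"); c["fish"]=1
im=c["img"]; hsv=cv2.cvtColor(im,cv2.COLOR_RGB2HSV)
m=cv2.inRange(hsv,(0,70,15),(32,255,255))
def T(uv,z): return 1000*r.inv().apply(cast(c,uv,z)-p)
def row_edges(v,a,b):
    s=np.where(m[v,a:b])[0]; return a+s.min()-.5,a+s.max()+.5
def show(rows,a,b,z,n):
    L=[];Rr=[]
    for v in rows:
        l,q=row_edges(v,a,b); L.append((l,v)); Rr.append((q,v))
    L=T(L,z);Rr=T(Rr,z)
    fl=np.polyfit(L[:,0],L[:,1],1);fr=np.polyfit(Rr[:,0],Rr[:,1],1)
    print(n,"slopes deg",np.degrees([fl[0],fr[0]]),"y edges at mean",L[:,1].mean(),Rr[:,1].mean(),"x",L[:,0].min(),L[:,0].max(), "mid at x=100,0", [(np.polyval(fl,x)+np.polyval(fr,x))/2 for x in(100,0)])
show(range(30,120,5),195,315,.06,"keeper")
show(range(140,205,5),180,330,p[2]-.0165+.014,"lid")
tops=[(u,np.where(m[5:60,u])[0].min()+4.5) for u in range(232,282,5)]
t=T(tops,.06); print("keeper far edge x",t[:,0])
tops=[(u,120+np.where(hsv[120:140,u,0]*1.0<40)[0].min()) for u in range(206,222,4)]
g=[im[115:140,u].astype(int).sum(1) for u in (212,294)]; print(g)
for v in (128,129,130): print(v,T([(212,v),(294,v)],p[2]-.0025)[:,0])
k=np.array([[232,30],[0,0]])
w,_=None,None
print("far corners w",cast(c,tops[:1],.06), "pos",p)
E
```

```text
keeper slopes deg [0.1911092  0.03804577] y edges at mean -30.88143265717234 30.17385033793078 x 69.18906334532247 149.56101267816825 mid at x=100,0 [np.float64(-0.37159367167102353), np.float64(-0.5715691037409005)]
lid slopes deg [-0.08963773 -0.71165708] y edges at mean -30.592234671600867 26.09933506001204 x 21.679898892976283 56.51232790898068 mid at x=100,0 [np.float64(-2.67103407527987), np.float64(-1.971772436780709)]
keeper far edge x [163.87734177 163.75998798 163.67432257 163.62022895 163.59763428
 163.60650925 163.64686792 163.71876786 162.7988063  162.93314839]
[array([684, 681, 687, 688, 686, 688, 687, 685, 685, 688, 689, 701, 692,
       611, 427, 302, 317, 353, 378, 386, 381, 396, 382, 381, 381]), array([681, 676, 675, 681, 681, 687, 696, 693, 690, 696, 692, 700, 693,
       610, 415, 296, 271, 252, 249, 250, 246, 239, 221, 254, 232])]
128 [63.11262949 63.09408391]
129 [62.55606132 62.53739751]
130 [61.99928077 61.98049847]
far corners w [[0.47888609 0.00619434 0.06      ]] pos [ 0.45736126 -0.06988498  0.17166503]
```

Both views agree: the keeper centre is about (0.536, -0.0066), at tool offset (0.1008, 0.0012).

>>> send_path(motion=[{"sx": 0.0126, "sy": 0.0012}, {"sx": 0.0126}, {"sx": 0.0126}, {"sx": 0.0126}, {"sx": 0.0126}, {"sx": 0.0126}, {"sx": 0.0126}, {"sx": 0.0126}, {"sz": 0.015}, {"sz": 0.02}, {"sz": 0.02}, {"sz": 0.02}, {"sz": 0.01}, {}, {}, {}])

```text
time: 8.85
position: [0.5357, -0.0058, 0.0874]
tool_rot: [0.941, 0.338, 0.001, 0.0]
ft_force: [0.3, -0.4, -0.6]
grip_width: 0.0164
grip_force: 20.0
```

```bash
python3 - <<'E'
from rig import robot, camrig, status
from h import *
delta(robot,[.5358,-.0066,.0705],39.5)
c=camrig.camera("wrist"); cv2.imwrite("pics/w3.png",c["img"][:,:,::-1])
c=camrig.camera("scene"); u=c["img"][170:250,200:300,::-1]; cv2.imwrite("pics/s3.png",cv2.resize(u,None,fx=6,fy=6,interpolation=2))
E
```

```text
t 8.85 pos [ 0.5357 -0.0058  0.0874] yaw 39.47 tilt [ 0.0018 -0.0004] tool delta [-0.0005  0.0006  0.0169]
turn -0.0005
after turn [-0.0005  0.0006  0.0169]
```

View pics/s3.png

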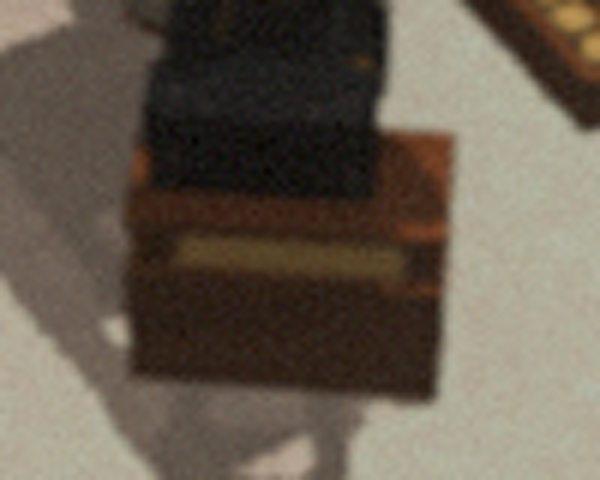

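The crop shows the lid hovering over the keeper, with left edges near column 130 and right edges near column 445 lining up. Descending.

>>> send_path(motion=[{"sx": -0.0005, "sy": 0.0006, "sz": 0.003}, {"sz": 0.003}, {"sz": 0.003}, {"sz": 0.002}, {"sz": 0.002}, {"sz": 0.001}, {}, {}])

```text
time: 9.62
position: [0.5349, -0.0066, 0.0724]
tool_rot: [0.941, 0.338, 0.0, 0.0]
ft_force: [0.7, -0.3, -1.2]
grip_width: 0.0159
grip_force: 20.0
```

>>> send_path(motion=[{"sz": 0.001}, {"sz": 0.001}, {}, {}])

```text
time: 9.95
position: [0.5349, -0.0066, 0.0705]
tool_rot: [0.941, 0.338, 0.0, 0.0]
ft_force: [0.6, -0.7, -0.2]
grip_width: 0.0157
grip_force: 20.0
```

No contact at 0.0705, so the plug is in the mouth. I'll go one millimetre further for light contact, then open.

>>> send_path(motion=[{"sz": 0.0005}, {"sz": 0.0005}, {}, {}])

```text
time: 10.28
position: [0.5349, -0.0066, 0.0705]
tool_rot: [0.941, 0.338, 0.0, 0.0]
ft_force: [-1.4, -0.4, 5.9]
grip_width: 0.0162
grip_force: 20.0
```

>>> send_path(motion=[{}, {}, {}, {}, {}, {}, {"sz": -0.005}, {"sz": -0.015}, {"sz": -0.02}, {"sz": -0.02}, {"sz": -0.02}, {"sz": -0.02}, {"sz": -0.02}, {}, {}], aperture=0.087)

```text
time: 11.53
position: [0.5354, -0.0067, 0.1908]
tool_rot: [0.941, 0.338, 0.001, 0.001]
ft_force: [-0.1, -0.0, -0.1]
grip_width: 0.0866
grip_force: 0.0
```

```bash
python3 - <<'E'
from rig import robot, camrig, status
from h import *
delta(robot,[.5358,-.0066,.023],39.5)
c=camrig.camera("scene"); u=c["img"][170:250,200:300,::-1]; u=cv2.resize(u,None,fx=4,fy=4,interpolation=2)
c=camrig.camera("wrist"); c["fish"]=1
cv2.imwrite("pics/s4.png",np.hstack([u,c["img"][60:380,80:440,::-1]]))
box(c,(190,80,130,140),.068,(0,90,15),(16,255,255),"lid")
E
```

```text
t 11.53 pos [ 0.5354 -0.0067  0.1908] yaw 39.47 tilt [ 0.003  -0.0007] tool delta [ 0.     -0.0003  0.1678]
turn -0.0005
after turn [ 0.     -0.0003  0.1678]
lid px [255.86538462 169.69230769] ctr [545.9   2. ] size [98.3 59.5] long-axis deg 39.4
```

View pics/s4.png

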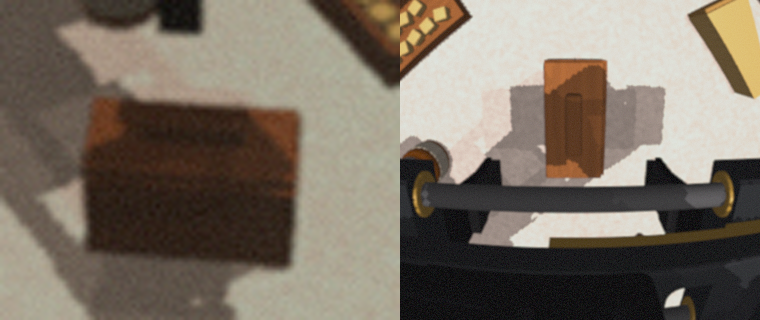

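The lid sits squarely and fully down in both views (scene crop: closed box from (85,100) to (300,265), no gap). Descending to grip the sides.

>>> send_path(motion=[{"sz": 0.01}, {"sz": 0.02}, {"sz": 0.02}, {"sz": 0.02}, {"sz": 0.02}, {"sz": 0.02}, {"sz": 0.015}, {"sz": 0.015}, {"sz": 0.01}, {"sz": 0.01}, {"sz": 0.007}, {}, {}])

```text
time: 12.72
position: [0.5346, -0.0065, 0.0222]
tool_rot: [0.941, 0.338, -0.0, -0.0]
ft_force: [-0.7, -1.0, -0.3]
grip_width: 0.0868
grip_force: 0.0
```

>>> send_path(motion=[{}, {}, {}, {}, {}, {}, {}, {}, {}, {}], aperture=0.05, grip_force=40)

```text
time: 13.55
position: [0.5356, -0.0069, 0.0231]
tool_rot: [0.941, 0.338, 0.001, 0.001]
ft_force: [0.9, -0.4, 5.6]
grip_width: 0.0617
grip_force: 40.0
```

>>> send_path(motion=[{"sz": -0.003}, {"sz": -0.005}, {"sz": -0.008}, {"sz": -0.012}, {"sz": -0.014}, {"sz": -0.014}, {"sz": -0.014}, {"sz": -0.014}, {"sz": -0.014}, {"sz": -0.014}, {"sz": -0.014}, {"sz": -0.014}, {"sz": -0.014}, {"sz": -0.014}, {"sz": -0.012}, {"sz": -0.01}, {"sz": -0.006}, {"sz": -0.004}, {}, {}])

```text
time: 15.22
position: [0.5343, -0.0065, 0.2222]
tool_rot: [0.941, 0.338, -0.0, -0.0]
ft_force: [-0.6, 0.1, -5.0]
grip_width: 0.0614
grip_force: 40.0
```

>>> send_path(motion=[{}, {}, {}, {}, {}, {}, {}, {}, {}, {}, {}, {}])

```text
time: 16.22
position: [0.5348, -0.0066, 0.2226]
tool_rot: [0.941, 0.338, 0.0, 0.0]
ft_force: [0.5, 0.2, -4.2]
grip_width: 0.0617
grip_force: 40.0
```

```bash
python3 - <<'E'
from rig import robot, camrig, status
from h import *
delta(robot,[.5358,-.0066,.223],39.5)
a=camrig.camera("scene")["img"][60:330,100:400,::-1]; b=camrig.camera("wrist")["img"][60:330,60:440,::-1]
cv2.imwrite("pics/f.png",np.hstack([a,b]))
E
```

```text
t 16.22 pos [ 0.5348 -0.0066  0.2226] yaw 39.46 tilt [0. 0.] tool delta [ 0.0008  0.0007 -0.0004]
turn -0.0007
after turn [ 0.0008  0.0007 -0.0004]
```

View pics/f.png

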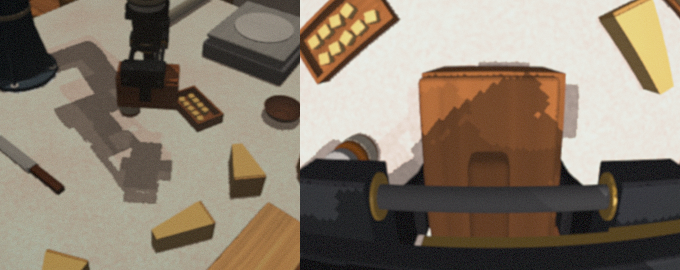

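The keeper is lifted at about (148,85) in the left image, with the lid on (right image, columns 421–565). I'll do one close check that it is level.

```bash
python3 - <<'E'
from rig import robot, camrig, status
from h import *
o=status.get_obs(); r=R.from_quat(o["tool_rot"]); p=o["position"]
c=camrig.camera("scene"); u0,v0=205,110
im=cv2.resize(c["img"][v0:v0+65,u0:u0+85,::-1],None,fx=9,fy=9,interpolation=2)
b=p[2]-.0231
P=np.array([[p[0],p[1],b]]*8)+[R.from_euler('z',39.5,degrees=True).apply([sx*.06,sy*.031,z]) for z in(0,.06) for sx in(1,-1) for sy in(1,-1)]
for q in proj(c,P): cv2.circle(im,tuple(int(round(x)) for x in (q-[u0-.5,v0-.5])*9),4,(0,255,0),1)
cv2.imwrite("pics/f2.png",im)
E
```

```text
(no output)
```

View pics/f2.png

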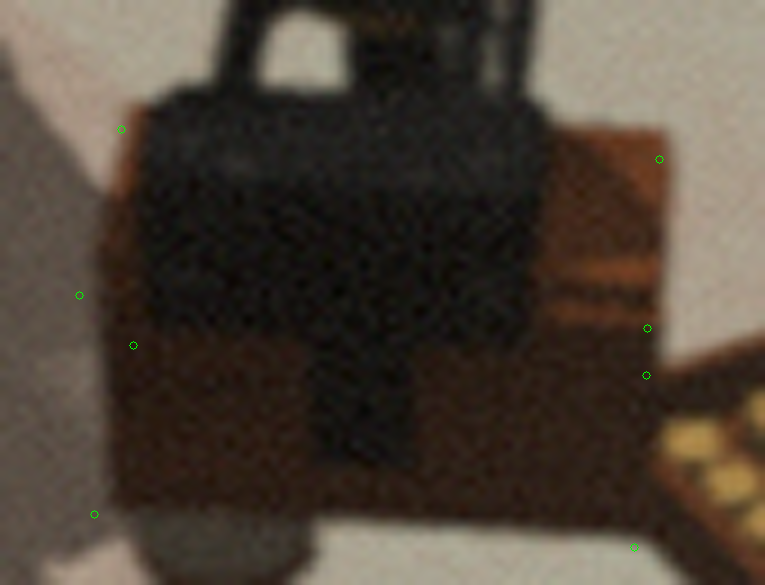

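```bash
python3 - <<'E'
from rig import robot, camrig, status
from h import *
o=status.get_obs(); p=o["position"]
c=camrig.camera("scene"); g=cv2.GaussianBlur(cv2.cvtColor(c["img"],cv2.COLOR_RGB2GRAY),(3,3),0).astype(float)
pts=[]
for u in range(241,276):
    col=g[160:176,u]; d=np.diff(col); i=d.argmax(); w=d[max(i-2,0):i+3].clip(0); pts.append((u,160.5+(w*np.arange(max(i-2,0),max(i-2,0)+len(w))).sum()/w.sum()))
pts=np.array(pts); f=np.polyfit(pts[:,0],pts[:,1],1); print("slope",f[0],"res",np.std(pts[:,1]-np.polyval(f,pts[:,0])))
Rz=R.from_euler('z',39.5,degrees=True)
for pitch in(-2,-1,0,1,2):
    q=proj(c,p+[0,0,-.0042]+(Rz*R.from_euler('y',pitch,degrees=True)).apply([[.06,-.031,-.0189],[-.06,-.031,-.0189]])); q2=proj(c,p+[0,0,-.0042]+(Rz*R.from_euler('y',pitch,degrees=True)).apply([[.06,.031,-.0189],[-.06,.031,-.0189]]))
    print(pitch,[(a[1,1]-a[0,1])/(a[1,0]-a[0,0]) for a in(q,q2)])
E
```

```text
slope 0.06494096411728224 res 0.05858056172627757
-2 [np.float64(0.033567216272907235), np.float64(0.03029038979090357)]
-1 [np.float64(0.04703092967792218), np.float64(0.04430291830205693)]
0 [np.float64(0.06048502766112202), np.float64(0.058307710468295186)]
1 [np.float64(0.07393751949098035), np.float64(0.07231311118937894)]
2 [np.float64(0.08739641038817852), np.float64(0.08632746659452299)]
```

The bottom edge is level to within about 0.4°. Handing in.

```bash
python3 -c "
from rig import robot, camrig, status
print(robot.hand_in())"
```

```text
the job is handed in; nothing more can be done
None
```

The lid is seated on the keeper, and the arm is holding the closed keeper still, about 20 cm above the counter and level to about 0.4°; the job was handed in at about 16 s.

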